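# Open the descaler held in its counter rack

### The arm

A 6-joint arm with a two-finger parallel gripper is mounted at the origin on the work surface. World frame = base frame: x ahead of the robot, y to its left, z up, the work surface at z = 0. Lengths are in m, angles in rad, forces in N, time in s.
With the tool pointing down it reaches from about 0.3 to 0.875 m from the base axis. Payload 6.4 kg.
Tool frame: the origin (TCP) lies at the very end of the fingers, on their centre line; the grasp point (between the pads) lies 19 mm behind it; z points along the fingers, y is the line along which they close (so a half turn about z gives the same grasp; the last joint's range is limited). The gripper opens to 85 mm and grips with 20 to 120 N. Pads are 22 mm wide; open, the fingers measure 114 mm over their backs; the gripper's body (76 mm by 85 mm) begins 54 mm behind the grasp point. The pads swing forward as they close: fully open they stand 13 mm farther back than shut.
Start: joints at [-1.482, 0.181, 1.607, -0, 1.354, -0.206], TCP at [0.167, -0.55, 0.231] pointing down, gripper open.
Joint ranges: [-2.99, 2.99], [-0.89, 2.07], [0.3, 2.58], [-1.14, 4.28], [0, 2.63], [-3.12, 3.12]. Speed limits (rad/s): [2.57, 2.57, 3.01, 3.14, 3.14, 3.14].

### API

Orientations are given as a unit quaternion [w, x, y, z].
In Python, from bench import * gives the robot as it stands. The module is installed in compiled form; this text tells all that it offers.
- The arm moves only by the tool arm_command, never from a script. Its arguments are lists of equal length, an entry for each row: "dp": the shift along the tool's x, y, z in units of 0.25 m (1.0 is 0.25 m), a list of three; "turn": the turn, a rotation vector about the tool's x, y, z in units of 30 degrees (1.0 is 30 degrees), a list of three; "jaw": the opening, from 0 (shut) to 1 (fully open). A call has 1 to 5 rows; each row is the pose to reach, as a shift and turn from the pose commanded when the call began, along the tool's axes at that moment; what a row does not reach only later rows make up. A row lasts 1/8 s, in which the tool goes at most 62.5 mm and 10.7 degrees, less where a joint would pass 70% of its speed; a pose out of reach is approached as far as the arm can. A call with a number of a shift or a turn outside -1 to 1 is refused whole. A call with a gripper value outside its range is refused whole. The fingers move at their own pace and stop on an object; the grip force is fixed at half the most. Time passes only in rows, so rows that repeat a pose let the fingers close. It gives the time, the measured TCP pose, the force, the opening and the grip force at its end, in the units of the state.
- get_obs(): the state, without advancing time (a new reading comes with each control period).
- camera(name): name is "side" or "top"; returns the picture (480x640x3 uint8, blue, green, red); there is no depth.
- get_calibration(name): a dict with "camera_matrix" (3x3 intrinsics, pixels), "k1" (the pictures are not rectified: a ray, as slopes to the right and down, at radius r is drawn at 1 + k1 r^2 times it, then the intrinsics apply), "R" (3x3) and "t" (3): a world point X has camera coordinates R X + t. Camera axes: x right, y down, z forward; pixel columns grow to the right and rows downward; lengths in m; the calibration is good to about 2 mm. A picture is of the moment at which its call begins. get_calibration takes no time and is no camera call.
- hand_in(): hands the job in; it is judged then, once.
The state is a dict: "time_s": time; "q": joint angles; "dq": joint speeds; "joint_efforts": joint torques, N m; "eef_pos": TCP position; "eef_rot": TCP orientation; "wrist_force": force on the tool from outside, world axes, zero at the start; "torque": the same for the moment, N m; "opening": opening from 0.0 (shut) to 1.0 (fully open); "grasp_force": force on a finger pad.
Only numpy, scipy, OpenCV 4.12 (cv2) and the standard library are available. Lean on these libraries where they do the work, as an engineer would, in place of code of your own. Each camera call takes 0.05 s, during which the arm holds its last target. There are 200 camera calls.

### The job

Get the bottle of descaler open: swing the rack's hinged keeper bar shut across the front of the bottle until it snaps into its catch, then press the bottle's push-and-turn safety cap down and, keeping it pressed, twist it counter-clockwise (seen from above) until it comes free, and lift it off. Finish while holding the cap in the gripper a few centimetres straight above the open neck (do not let go or put it down), with the bottle left standing in the rack behind the shut keeper. Leave the milk pot, the jar and the salt pig where they stand.

Things in the scene. Friction and masses are not known exactly. Their poses are not given: they have to be found in the camera images.
- rack: White wire bottle rack, screwed down. Origin: mid bay, underside of its 130 x 130 x 4 mm base plate, on the counter. z up, -x its open front (robot side), +y its left. 6 mm wires centred 38 mm out close left, right and back, up to 85 mm high; the front has a 19 mm lip and the keeper bar.
- catch_ball (a point): Top of the catch's spring ball, at the rack's front right corner, with a stop plate 92 mm high just behind it. The keeper rod is pushed over the ball (about 5 N at the knob) until it meets the stop; the ball then snaps up in front of it and keeps it shut. Stopped short of 0.055 rad, the ball pushes it back out.
- keeper (a joint): Keeper bar, a level white rod 8 mm thick, 150 mm long, axis 85 mm above the counter, on a vertical hinge at the rack's front left corner. Rad: 0 = shut against the stop, rod along the rack's -y across the bottle's front; grows as it swings out to the robot (1.57: along the rack's -x); limit 1.9. Closes counter-clockwise seen from above. Stays where left; only the last 0.1 rad meets the catch.
- keeper_knob (a point): Middle of the upright round black finger knob at the bar's free end, 145 mm from the hinge axis, 105 mm above the counter. Knob 14 mm diameter, standing from 79 to 121 mm above the counter; can be pushed, hooked or gripped from above. The bar's axes: -y points from hinge to knob.
- keeper_hinge (a point): Point on the bar's vertical hinge axis at the rod's height, 85 mm above the counter; in the rack's frame (-38.5, 50, 85) mm. Its axes turn with the bar; at joint value 0 they are the rack's.
- bottle: Off-white plastic descaler bottle, 0.42 to 0.78 kg, loose in the rack with 1.5 mm play all round. Origin: centre of its underside, 4 mm above the counter; z up. Square body 68 x 68 mm, 122 mm high, then shoulder and round neck with three hooked lugs; rim 160 mm above the origin.
- cap: Black fluted push-and-turn safety cap: 49 mm diameter, 28 mm high, 45 g. Origin: centre of its lower edge, z up; locked, it is on the bottle's axis 146.5 mm above the bottle's origin, x axes agreeing within 5 degrees. Its inner spring (4 N plus 1 N/mm) holds it up in the lock. Press it down: 5.5 mm unlocks, hard stop at 7.5 mm (12 N). See cap_top.
- cap_top (a point): Centre of the cap's top face, 28 mm above the cap's origin. Turning: kept pressed, the cap turns counter-clockwise seen from above and is free to lift at 48 to 78 degrees from the locked position (middle 64), then meets a stop. Clockwise, or not pressed, it does not turn.
- milk_pot: Bystander: stainless milk pot, 114 mm diameter, 78 mm high, origin at the centre of its underside; its handle reaches 156 mm out along its x axis, 94 mm high.
- jar: Bystander: olive-green ceramic jar with a wire flip-top seal, 95 mm diameter, 123 mm high, origin at the centre of its underside.
- salt_pig: Bystander: round glass salt pig with a tilted mouth, 105 mm diameter, 112 mm high, origin at the centre of its underside.
There are look-alikes about, which are no part of the job. Leave any pink or turquoise look-alike of the rack alone. Several things have the shape of the cap; the one meant has the colours described above.

How it is judged:
On the way, in this order (a step that is already met when the one before it is completed fails the run):
1. the keeper bar is shut across the bottle and held in its catch, the cap still locked on (value of joint keeper below 0.035 rad and angle between the x axis of cap and the x axis of bottle, either way round below 0.25 rad and z of cap in the frame of bottle below 0.1485 m), for 0.2 s.
2. the cap is pressed down and turned out of its lock while pressed (z of cap in the frame of bottle below 0.143 m and angle between the x axis of cap and the x axis of bottle, either way round above 0.35 rad and value of joint keeper below 0.045 rad), for 0.05 s.
At the end, for the whole second after the job is handed in: The fingers hold the cap still, its lower edge 15 to 150 mm above the rim of the neck, within 35 mm of the bottle's axis, touching neither bottle nor rack; the keeper is shut in its catch (under 0.045 rad); the bottle stands upright (0.08 rad) on the rack's base in the bay (z of cap in the frame of bottle between 0.175 and 0.31 m and horizontal distance between cap and bottle below 0.035 m and contact force between cap and the fingers above 1 N and contact force between cap and bottle below 0.1 N and contact force between cap and rack below 0.1 N and linear speed of cap below 0.03 m/s and value of joint keeper below 0.045 rad and horizontal distance between bottle and rack below 0.008 m and z of bottle in the frame of rack below 0.008 m and angle between bottle's own z axis and vertical below 0.08 rad and linear speed of bottle below 0.02 m/s); the arm keeps its last pose, push and grip.
It fails at once if the bottle is tipped or dragged up out of the rack (angle between bottle's own z axis and vertical above 0.3 rad or z of bottle in the frame of rack above 0.03 m).
It fails at once if the milk pot, the jar or the salt pig is knocked or moved (distance of any of milk_pot, jar, salt_pig from where it was at the start of the episode above 0.02 m or angle between any of milk_pot, jar, salt_pig's own z axis and vertical above 0.3 rad).
It also fails if it takes over 53 s, if anything falls off the work surface, if the arm or the gripper's body presses on something with over 40 N, if the wrist force passes 120 N, or if a joint passes its speed limit or range.

## Working session

There is one attempt and no reset: what is moved stays moved. The work goes in short steps, Python scripts to look and compute and a tool call to move; the robot and the scene stay as the last step left them, time stands still between calls to the robot, and variables do not carry over. Pictures are saved under pics/ and viewed, at most 10 in all, crops included, and the job is handed in when it is done.

Besides the shell and the picture viewer there is one more tool, called after "Request:" as name(argument=value, ...), one argument or row to a line, values as JSON. arm_command: Moves the arm, as the interface text tells. Its arguments: {"type":"object","properties":{"dp":{"type":"array"},"turn":{"type":"array"},"jaw":{"type":"array"}},"required":["dp","turn","jaw"]}

```bash
mkdir -p pics
cat > h.py <<'E'
from bench import *
import numpy as np, cv2
from scipy.spatial.transform import Rotation as Ro
def snap(n,f):
    im=camera(n); cv2.imwrite(f,im); return im
def proj(n,X):
    c=get_calibration(n);K=np.array(c["camera_matrix"]);p=np.array(c["R"])@np.array(X,float)+np.array(c["t"])
    s=p[:2]/p[2]; s=s*(1+c["k1"]*(s@s)); return K[:2,:2]@s+K[:2,2]
def ray(n,uv):
    c=get_calibration(n);K=np.array(c["camera_matrix"]);R=np.array(c["R"]);t=np.array(c["t"])
    d=np.linalg.solve(K[:2,:2],np.array(uv,float)-K[:2,2]); s=d.copy()
    for _ in range(20): s=d/(1+c["k1"]*(s@s))
    return -R.T@t, R.T@np.r_[s,1]
def atz(n,uv,z):
    o,d=ray(n,uv); return o+d*(z-o[2])/d[2]
def tri(a,b):
    (o1,d1),(o2,d2)=ray("side",a),ray("top",b)
    A=np.c_[d1,-d2]; s=np.linalg.lstsq(A,o2-o1,rcond=None)[0]
    p,q=o1+s[0]*d1,o2+s[1]*d2; return (p+q)/2,np.linalg.norm(p-q)
def tool(dxyz):  # world shift -> dp units
    w,x,y,z=get_obs()["eef_rot"]; return Ro.from_quat([x,y,z,w]).inv().apply(dxyz)/0.25
E
python3 - <<'E'
from h import *
a=snap("side","pics/s0.png");b=snap("top","pics/t0.png")
for n in("side","top"):
    o,d=ray(n,(320,240));print(n,o,d, get_calibration(n)["camera_matrix"][0])
o=get_obs();print(o["eef_pos"],o["eef_rot"],o["time_s"],o["opening"])
E
```

```text
side [ 0.47024073 -0.50598962  0.83862055] [ 0.1036384   0.62929606 -0.77031924] [482.40458682   0.         315.40907297]
top [0.40593837 0.05520393 0.98836139] [ 0.18495538  0.01672481 -0.98262098] [449.56298786   0.         317.91884952]
[ 0.16704925 -0.54967305  0.23045884] [-8.06532539e-04  9.89154791e-01  1.46874592e-01  5.34278458e-05] 0.1 0.9975698351899429
```

View pics/s0.png

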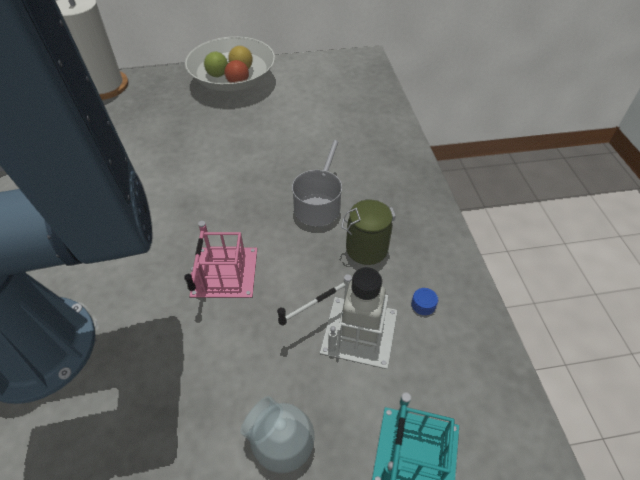

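View pics/t0.png

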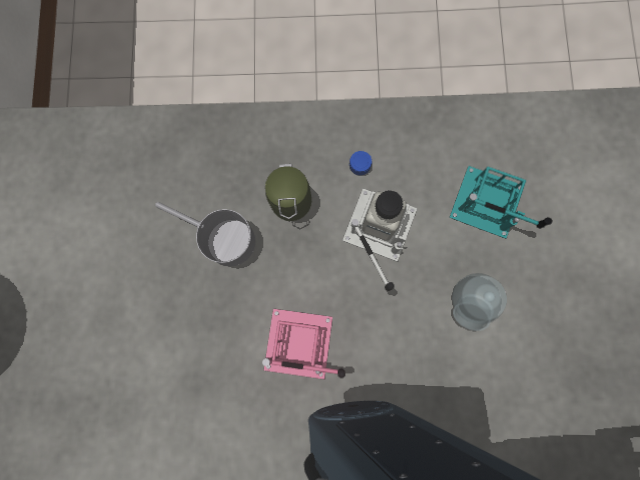

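Side view: the white rack holds the bottle. Its black cap is at (366,281), the keeper knob at (282,316) and the hinge at about (347,282). Top view: cap (389,204), knob (390,287), hinge (360,230).
Candidates: the black cap on the bottle, side (366,281), fits the description; the blue cap at (424,301) is a look-alike, as are the pink and turquoise racks. I'll confirm in an enlarged crop.

Run:
```python
from h import *
a=cv2.imread("pics/s0.png")[255:375,265:415];b=cv2.imread("pics/t0.png")[180:300,335:435]
c=cv2.resize(a,None,fx=5,fy=5,interpolation=cv2.INTER_CUBIC)[:, :]
cv2.imwrite("pics/s0c.png",c)
cv2.imwrite("pics/t0c.png",cv2.resize(b,None,fx=5,fy=5,interpolation=cv2.INTER_CUBIC))
```

```text
(no output)
```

View pics/s0c.png

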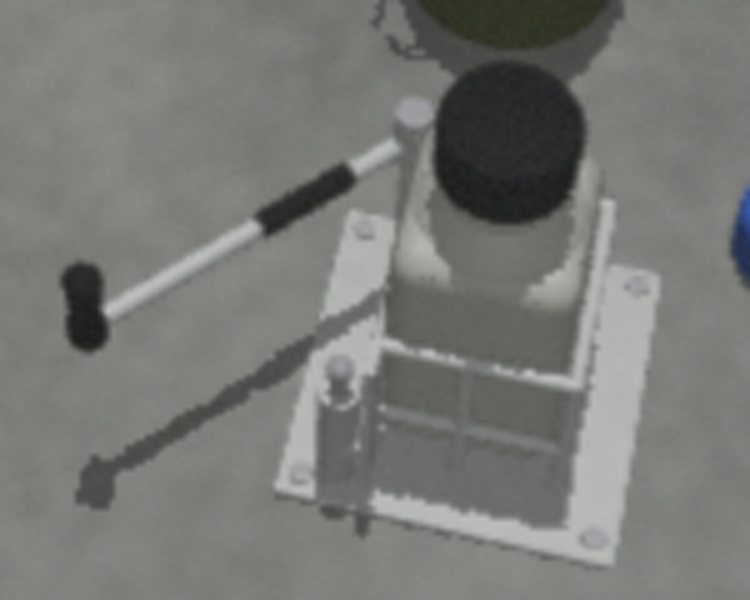

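View pics/t0c.png

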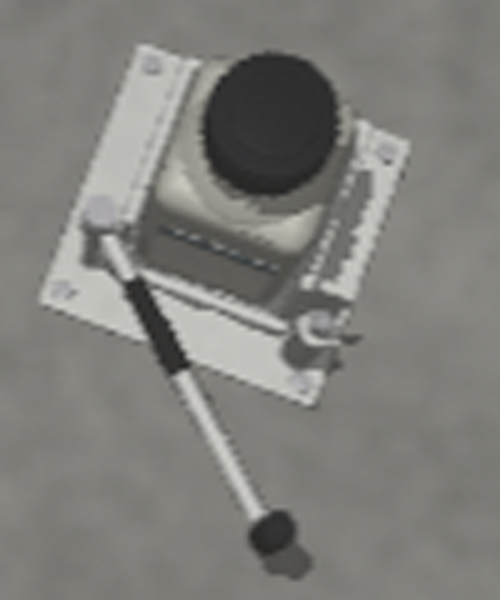

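Confirmed: a black fluted cap on the off-white bottle in the white rack. In crop pixels (side / top): cap top (510,118) / (272,118), knob top (82,279) / (272,532), hinge post (414,112) / (102,210). The plate corners in the top crop are (142,45), (410,143), (315,407), (40,303).

```bash
cat >> h.py <<'E'
S=lambda x,y:(265+x/5-.4,255+y/5-.4)
T=lambda x,y:(335+x/5-.4,180+y/5-.4)
E
python3 - <<'E'
from h import *
np.set_printoptions(precision=4,suppress=True)
for n,a,b in(("cap",(510,118),(272,118)),("knob",(82,279),(272,530)),("hinge",(414,110),(102,210)),("catch",(341,368),(318,322))):
    print(n,*tri(S(*a),T(*b)))
C=np.array([atz("top",T(*p),.004) for p in((142,45),(410,143),(315,407),(40,303))])
print(C, "centre",C.mean(0))
Cs=np.array([atz("side",S(*p),.004) for p in((660,272),(612,565),(278,490),(350,208))]); print(Cs)
# order: back-left, back-right, front-right, front-left
ex=(C[0]+C[1]-C[2]-C[3])[:2]; ey=(C[0]+C[3]-C[1]-C[2])[:2]
print("yaw",np.arctan2(ex[1],ex[0]),np.arctan2(-ey[0],ey[1]),np.linalg.norm(ex)/2,np.linalg.norm(ey)/2)
E
```

```text
cap [ 0.6234 -0.0604  0.1784] 0.0016554346743657205
knob [ 0.4762 -0.061   0.1151] 0.002149395008581687
hinge [ 0.6067 -0.0011  0.1043] 0.0028249954031619407
catch [ 0.5636 -0.0891  0.0776] 0.002181523113034715
[[ 0.7073 -0.0284  0.004 ]
 [ 0.6579 -0.1462  0.004 ]
 [ 0.5397 -0.0973  0.004 ]
 [ 0.5894  0.0217  0.004 ]] centre [ 0.6236 -0.0625  0.004 ]
[[ 0.7058 -0.0263  0.004 ]
 [ 0.6558 -0.146   0.004 ]
 [ 0.5388 -0.0966  0.004 ]
 [ 0.5882  0.0234  0.004 ]]
yaw -0.3969261571768946 -0.3963832449890741 0.1279583389736679 0.12835805774744147
```

```bash
cat >> h.py <<'E'
np.set_printoptions(precision=3,suppress=True)
HX=np.array([.6068,-.001]); SH=-np.pi/2-.397
def goal(p,ya):  # print dp,turn for TCP at p, tool y at world angle ya, z down
    o=get_obs();w,x,y,z=o["eef_rot"];R=Ro.from_quat([x,y,z,w])
    yv=np.array([np.cos(ya),np.sin(ya),0]);zv=np.array([0,0,-1.]);G=Ro.from_matrix(np.c_[np.cross(yv,zv),yv,zv])
    print("dp",R.inv().apply(np.array(p)-o["eef_pos"])/.25,"turn",np.rad2deg((R.inv()*G).as_rotvec())/30)
def push(th,gap,z,r=.145):  # keeper angle th, TCP behind the knob by gap
    a=SH-th; u=np.array([np.cos(a),np.sin(a)]); t=np.array([-u[1],u[0]])
    p=HX+r*u-gap*t; goal([*p,z],a+np.pi/2)
def st():
    o=get_obs();print("t %.2f"%o["time_s"],o["eef_pos"],"F",o["wrist_force"],"op %.3f g %.1f"%(o["opening"],o["grasp_force"]),"q",o["q"])
E
python3 - <<'E'
from h import *
push(.743,.040,.20); push(.743,.040,.095)
print(atz("top",(478,298),.06))
E
```

```text
dp [ 1.724 -1.669  0.125] turn [-0.003 -0.001 -0.26 ]
dp [ 1.724 -1.668  0.545] turn [-0.003 -0.001 -0.26 ]
[ 0.453 -0.246  0.06 ]
```

Request:
arm_command(
  dp=[
    [0.18,-0.17,0],
    [0.35,-0.34,0],
    [0.52,-0.5,0],
    [0.69,-0.67,0],
    [0.86,-0.83,0],
  ],
  turn=[
    [0,0,0],
    [0,0,0],
    [0,0,0],
    [0,0,0],
    [0,0,0],
  ],
  jaw=[0,0,0,0,0],
)

```text
time_s: 0.72
eef_pos: [0.3129, -0.2872, 0.2311]
eef_rot: [-0.0, 0.989, 0.147, 0.0]
wrist_force: [1.6, -0.2, -0.1]
opening: 0.002
grasp_force: 0.0
```

Request:
arm_command(
  dp=[
    [0.18,-0.17,0],
    [0.35,-0.34,0],
    [0.52,-0.5,0],
    [0.69,-0.67,0],
    [0.86,-0.83,0],
  ],
  turn=[
    [0,0,-0.05],
    [0,0,-0.1],
    [0,0,-0.15],
    [0,0,-0.2],
    [0,0,-0.26],
  ],
  jaw=[0,0,0,0,0],
)

```text
time_s: 1.35
eef_pos: [0.4585, -0.0262, 0.2313]
eef_rot: [0.0, 0.977, 0.214, 0.0]
wrist_force: [0.5, -0.0, 1.1]
opening: -0.004
grasp_force: 0.0
```

Run:
```python
from h import *
st(); push(.743,.040,.095)
```

```text
t 1.35 [ 0.458 -0.026  0.231] F [ 0.529 -0.007  1.146] op -0.004 g 0.0 q [-0.316 -0.087  1.886 -0.     1.342  0.822]
dp [ 0.001 -0.004  0.545] turn [ 0.001 -0.     0.003]
```

Descend behind the knob, then work out the arc.

Request:
arm_command(
  dp=[
    [0,0,0.2],
    [0,0,0.4],
    [0,0,0.54],
    [0,0,0.54],
  ],
  turn=[
    [0,0,0],
    [0,0,0],
    [0,0,0],
    [0,0,0],
  ],
  jaw=[0,0,0,0],
)

```text
time_s: 1.85
eef_pos: [0.4552, -0.0272, 0.0936]
eef_rot: [-0.002, 0.977, 0.214, -0.003]
wrist_force: [-0.8, -1.0, 0.1]
opening: 0.002
grasp_force: 0.0
```

Run:
```python
from h import *
st()
for th in (.74,.6,.45,.3,.2,.1,.05,0,): print(th); push(th,.0215,.096)
```

```text
t 1.85 [ 0.455 -0.027  0.094] F [-0.75  -1.05   0.071] op 0.002 g 0.0 q [-0.321  0.102  2.006 -0.     1.041  0.819]
0.74
dp [ 0.014  0.074 -0.01 ] turn [-0.009  0.01  -0.005]
0.6
dp [ 0.008  0.155 -0.01 ] turn [-0.01   0.009 -0.273]
0.45
dp [ 0.014  0.243 -0.011] turn [-0.011  0.009 -0.559]
0.3
dp [ 0.034  0.329 -0.011] turn [-0.011  0.008 -0.846]
0.2
dp [ 0.054  0.384 -0.012] turn [-0.012  0.007 -1.037]
0.1
dp [ 0.079  0.437 -0.012] turn [-0.012  0.007 -1.228]
0.05
dp [ 0.093  0.462 -0.012] turn [-0.012  0.006 -1.323]
0
dp [ 0.109  0.487 -0.012] turn [-0.013  0.006 -1.418]
```

Request:
arm_command(
  dp=[
    [0.01,0.07,-0.01],
    [0.01,0.155,-0.01],
    [0.014,0.24,-0.01],
    [0.034,0.33,-0.01],
    [0.054,0.38,-0.01],
  ],
  turn=[
    [0,0,0],
    [0,0,-0.27],
    [0,0,-0.56],
    [0,0,-0.85],
    [0,0,-1.0],
  ],
  jaw=[0,0,0,0,0],
)

```text
time_s: 2.48
eef_pos: [0.5128, -0.1119, 0.1018]
eef_rot: [0.002, 0.888, 0.46, 0.002]
wrist_force: [-0.6, -0.0, 0.3]
opening: 0.004
grasp_force: 0.1
```

Run:
```python
from h import *
a=snap("side","pics/s1.png");b=snap("top","pics/t1.png")
cv2.imwrite("pics/c1.png",np.hstack([cv2.resize(a[255:375,265:415],None,fx=3.2,fy=3.2),cv2.resize(b[180:300,350:430],None,fx=3.2,fy=3.2)]))
st()
for th in (.15,.1,.05,0,-.04): print(th); push(th,.0215,.096)
```

```text
t 2.58 [ 0.513 -0.112  0.102] F [0.509 0.039 0.633] op -0.000 g 0.0 q [-0.441  0.225  1.842 -0.     1.069  0.177]
0.15
dp [-0.006  0.005  0.022] turn [ 0.011 -0.001 -0.134]
0.1
dp [-0.007  0.034  0.023] turn [ 0.011 -0.001 -0.23 ]
0.05
dp [-0.007  0.063  0.023] turn [ 0.011 -0.001 -0.325]
0
dp [-0.006  0.093  0.023] turn [ 0.011 -0.    -0.421]
-0.04
dp [-0.004  0.116  0.023] turn [ 0.011 -0.    -0.497]
```

View pics/c1.png

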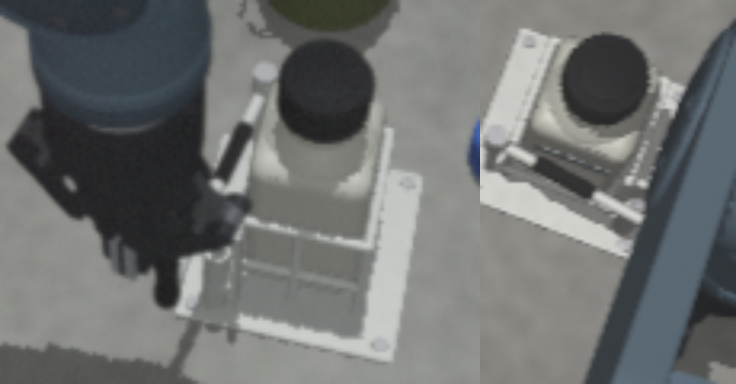

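The bar has swung with the fingers to about 0.15–0.2 rad (knob at crop (167,290)), and the bottle is undisturbed. I'll push on over the ball.

Request:
arm_command(
  dp=[
    [-0.007,0.03,0.015],
    [-0.007,0.06,0.015],
    [-0.006,0.08,0.015],
    [-0.006,0.08,0.015],
  ],
  turn=[
    [0,0,-0.2],
    [0,0,-0.32],
    [0,0,-0.4],
    [0,0,-0.4],
  ],
  jaw=[0,0,0,0],
)

```text
time_s: 3.08
eef_pos: [0.5262, -0.1223, 0.0964]
eef_rot: [0.001, 0.836, 0.549, 0.001]
wrist_force: [0.3, 0.1, -0.1]
opening: -0.0
grasp_force: 0.0
```

Request:
arm_command(
  dp=[
    [0,0.01,0],
    [0,0.02,0],
    [0,0.02,0],
    [0,0.03,0],
    [0,0.03,0],
  ],
  turn=[
    [0,0,0],
    [0,0,0],
    [0,0,0],
    [0,0,0],
    [0,0,0],
  ],
  jaw=[0,0,0,0,0],
)

```text
time_s: 3.7
eef_pos: [0.532, -0.1244, 0.0949]
eef_rot: [-0.0, 0.835, 0.55, -0.0]
wrist_force: [-0.6, 1.3, 0.8]
opening: 0.001
grasp_force: 1.0
```

Request:
arm_command(
  dp=[
    [0,0.01,0],
    [0,0.02,0],
    [0,0.02,0],
  ],
  turn=[
    [0,0,0],
    [0,0,0],
    [0,0,0],
  ],
  jaw=[0,0,0],
)

```text
time_s: 4.08
eef_pos: [0.5327, -0.1248, 0.0944]
eef_rot: [-0.004, 0.835, 0.55, -0.003]
wrist_force: [-17.7, 6.3, 13.9]
opening: -0.007
grasp_force: 9.8
```

18 N against the fingers with no further travel means the bar is at the stop. Back off, rise and look.

Request:
arm_command(
  dp=[
    [0,-0.1,0],
    [0,-0.1,-0.2],
    [0,-0.1,-0.4],
    [0,-0.1,-0.55],
    [0,-0.1,-0.55],
  ],
  turn=[
    [0,0,0],
    [0,0,0],
    [0,0,0],
    [0,0,0],
    [0,0,0],
  ],
  jaw=[0,0,0,0,1],
)

```text
time_s: 4.7
eef_pos: [0.5162, -0.1177, 0.2365]
eef_rot: [0.003, 0.835, 0.55, 0.002]
wrist_force: [0.1, 0.8, 0.6]
opening: 0.202
grasp_force: 0.0
```

Run:
```python
from h import *
a=snap("side","pics/s2.png");b=snap("top","pics/t2.png")
cv2.imwrite("pics/c2.png",np.hstack([cv2.resize(a[255:375,300:410],None,fx=4,fy=4,interpolation=2),cv2.resize(b[180:300,345:425],None,fx=4,fy=4,interpolation=2)]))
st()
```

```text
t 4.80 [ 0.514 -0.117  0.232] F [-0.073 -0.425 -0.112] op 0.372 g 0.0 q [-0.449  0.072  1.726  0.     1.343 -0.042]
```

View pics/c2.png

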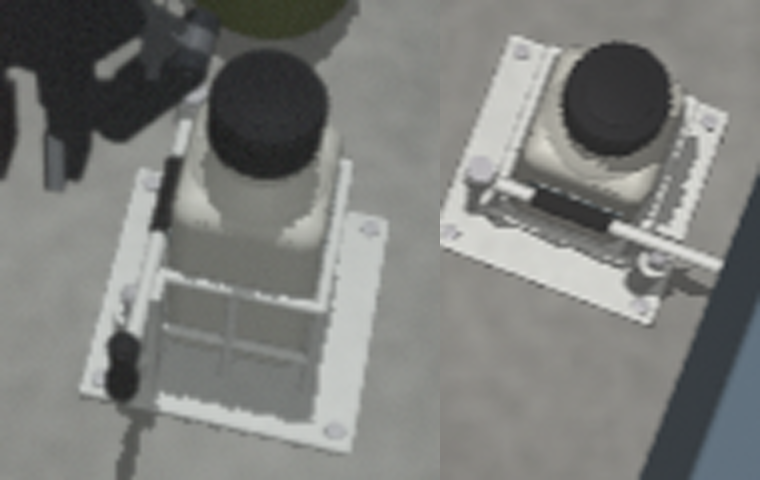

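The bar now lies across the bottle's front beyond the catch ball, with its knob at crop (122,343), side pixel (330,340). I'll check its angle numerically and plan the cap grasp.

Run:
```python
from h import *
k=atz("side",(300+122/4-.4,255+345/4-.4),.121)[:2];print(k, SH-np.arctan2(*(k-HX)[::-1]),np.linalg.norm(k-HX))
# rod direction from top picture at z=.085
p=[atz("top",(345+(x-440)/4-.4,180+y/4-.4),.085)[:2] for x,y in((512,188),(708,260))]
d=p[1]-p[0];print(p,"th",SH-np.arctan2(d[1],d[0]))
# cap top from new pictures
print(tri((300+268/4-.4,255+97/4-.4),(345+(616-440)/4-.4,180+93/4-.4)))
goal([.6234,-.0608,.232],get_obs() and -.397+0.0)
goal([.6234,-.0608,.154],-.397)
```

```text
[ 0.549 -0.136] 0.010502744974925537 0.1466226169119576
[array([ 0.602, -0.017]), array([ 0.561, -0.115])] th -0.006497523142479533
(array([ 0.624, -0.06 ,  0.176]), np.float64(0.0026988015735976943))
dp [0.379 0.314 0.002] turn [ 0.001 -0.    -0.019]
dp [0.379 0.313 0.314] turn [ 0.001 -0.    -0.019]
```

The keeper is shut (about 0 rad) and the cap is still locked on. Move over the cap with the gripper open and descend.

Request:
arm_command(
  dp=[
    [0.13,0.1,-0.05],
    [0.26,0.21,-0.05],
    [0.38,0.31,-0.05],
    [0.38,0.312,0],
    [0.38,0.312,0],
  ],
  turn=[
    [0,0,0],
    [0,0,0],
    [0,0,-0.02],
    [0,0,-0.02],
    [0,0,-0.02],
  ],
  jaw=[1,1,1,1,1],
)

```text
time_s: 5.42
eef_pos: [0.621, -0.06, 0.2289]
eef_rot: [-0.002, 0.832, 0.554, -0.002]
wrist_force: [-0.7, 0.2, 0.4]
opening: 1.003
grasp_force: 0.0
```

Run:
```python
from h import *
st(); goal([.6235,-.0605,.150],-.397)
```

```text
t 5.42 [ 0.621 -0.06   0.229] F [-0.735  0.155  0.447] op 1.003 g 0.0 q [-0.286  0.294  1.474 -0.     1.379  0.11 ]
dp [0.002 0.012 0.316] turn [-0.012  0.002  0.001]
```

Request:
arm_command(
  dp=[
    [0,0.006,0.12],
    [0,0.006,0.22],
    [0,0.006,0.315],
    [0,0.006,0.315],
    [0,0.006,0.315],
  ],
  turn=[
    [0,0,0],
    [0,0,0],
    [0,0,0],
    [0,0,0],
    [0,0,0],
  ],
  jaw=[1,1,1,1,1],
)

```text
time_s: 6.05
eef_pos: [0.6245, -0.0615, 0.1547]
eef_rot: [0.0, 0.833, 0.554, 0.0]
wrist_force: [-0.1, 0.5, 0.6]
opening: 0.999
grasp_force: 0.0
```

Request:
arm_command(
  dp=[
    [0,0,0],
    [0,0,0],
    [0,0,0],
    [0,0,0],
    [0,0,0],
  ],
  turn=[
    [0,0,0],
    [0,0,0],
    [0,0,0],
    [0,0,0],
    [0,0,0],
  ],
  jaw=[0.5,0,0,0,0],
)

```text
time_s: 6.68
eef_pos: [0.6247, -0.0609, 0.1543]
eef_rot: [0.0, 0.832, 0.554, 0.0]
wrist_force: [-1.7, -0.3, 5.3]
opening: 0.544
grasp_force: 61.2
```

Run:
```python
from h import *
st(); a=snap("side","pics/s3.png");b=snap("top","pics/t3.png")
cv2.imwrite("pics/c3.png",cv2.resize(a[230:370,280:440],None,fx=4,fy=4,interpolation=2))
```

```text
t 6.67 [ 0.625 -0.061  0.154] F [-1.727 -0.35   5.327] op 0.544 g 61.2 q [-0.286  0.369  1.535  0.     1.237  0.11 ]
```

View pics/c3.png

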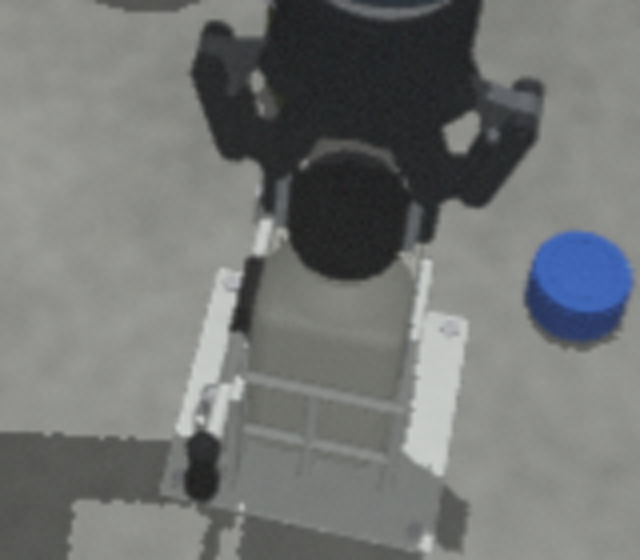

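The pads hold the cap on opposite sides (opening 0.54, 61 N) and the keeper is still shut. Press down.

Request:
arm_command(
  dp=[
    [0,0,0.01],
    [0,0,0.02],
    [0,0,0.026],
    [0,0,0.026],
  ],
  turn=[
    [0,0,0],
    [0,0,0],
    [0,0,0],
    [0,0,0],
  ],
  jaw=[0,0,0,0],
)

```text
time_s: 7.28
eef_pos: [0.625, -0.061, 0.1485]
eef_rot: [0.001, 0.832, 0.554, 0.0]
wrist_force: [-2.2, 1.3, 10.2]
opening: 0.549
grasp_force: 61.9
```

10 N means about 6 mm of press. Press slightly more and twist CCW (tool z negative) by 64°, i.e. −2.13 units over several calls.

Request:
arm_command(
  dp=[
    [0,0,0.005],
    [0,0,0.005],
    [0,0,0.005],
    [0,0,0.005],
    [0,0,0.005],
  ],
  turn=[
    [0,0,0],
    [0,0,-0.2],
    [0,0,-0.4],
    [0,0,-0.6],
    [0,0,-0.8],
  ],
  jaw=[0,0,0,0,0],
)

```text
time_s: 7.9
eef_pos: [0.6257, -0.061, 0.1478]
eef_rot: [0.001, 0.698, 0.716, 0.001]
wrist_force: [-2.0, 1.6, 11.2]
opening: 0.544
grasp_force: 62.0
```

Request:
arm_command(
  dp=[
    [0,0,0],
    [0,0,0],
    [0,0,0],
    [0,0,0],
    [0,0,0],
  ],
  turn=[
    [0,0,-0.2],
    [0,0,-0.4],
    [0,0,-0.6],
    [0,0,-0.8],
    [0,0,-0.8],
  ],
  jaw=[0,0,0,0,0],
)

```text
time_s: 8.52
eef_pos: [0.6255, -0.0609, 0.1477]
eef_rot: [0.001, 0.535, 0.845, 0.001]
wrist_force: [-2.6, 1.8, 11.0]
opening: 0.543
grasp_force: 62.1
```

Request:
arm_command(
  dp=[
    [0,0,0],
    [0,0,0],
    [0,0,0],
    [0,0,0],
  ],
  turn=[
    [0,0,-0.2],
    [0,0,-0.4],
    [0,0,-0.55],
    [0,0,-0.55],
  ],
  jaw=[0,0,0,0],
)

```text
time_s: 9.02
eef_pos: [0.6254, -0.0607, 0.1477]
eef_rot: [0.001, 0.408, 0.913, 0.0]
wrist_force: [-2.1, 2.3, 11.2]
opening: 0.548
grasp_force: 62.1
```

Run:
```python
from h import *
st(); print(get_obs()["eef_rot"],get_obs()["torque"]); a=snap("side","pics/s4.png")
cv2.imwrite("pics/c4.png",cv2.resize(a[230:370,280:440],None,fx=4,fy=4,interpolation=2))
```

```text
t 9.03 [ 0.625 -0.061  0.148] F [-2.07   2.295 11.212] op 0.548 g 62.1 q [-0.286  0.376  1.539  0.001  1.224 -1.016]
[0.001 0.408 0.913 0.   ] [0.359 0.414 0.133]
```

View pics/c4.png

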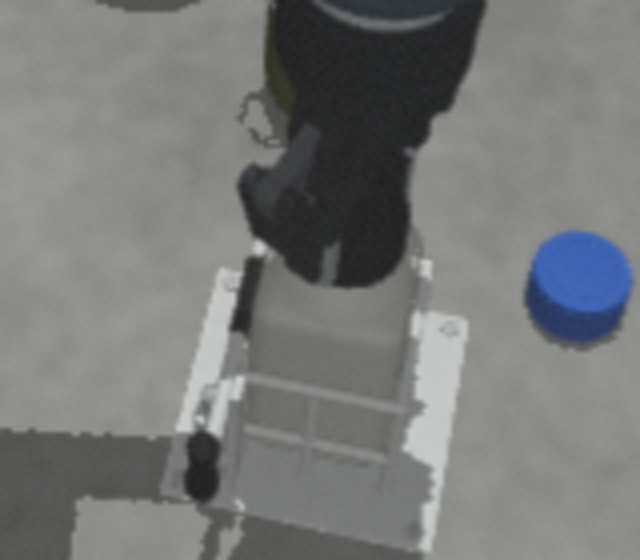

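The tool turned 64.5° with the cap kept pressed at 11 N, and the keeper is still shut. Lift slowly and watch the force.

Request:
arm_command(
  dp=[
    [0,0,-0.02],
    [0,0,-0.04],
    [0,0,-0.06],
    [0,0,-0.06],
  ],
  turn=[
    [0,0,0],
    [0,0,0],
    [0,0,0],
    [0,0,0],
  ],
  jaw=[0,0,0,0],
)

```text
time_s: 9.57
eef_pos: [0.6243, -0.061, 0.1607]
eef_rot: [-0.0, 0.408, 0.913, -0.0]
wrist_force: [-0.1, 0.2, -0.7]
opening: 0.549
grasp_force: 61.4
```

Only about the cap's weight is left, so it is free. Raise it.

Request:
arm_command(
  dp=[
    [0,0,-0.06],
    [0,0,-0.14],
    [0,0,-0.22],
    [0,0,-0.26],
    [0,0,-0.26],
  ],
  turn=[
    [0,0,0],
    [0,0,0],
    [0,0,0],
    [0,0,0],
    [0,0,0],
  ],
  jaw=[0,0,0,0,0],
)

```text
time_s: 10.2
eef_pos: [0.6251, -0.0611, 0.2276]
eef_rot: [0.001, 0.408, 0.913, 0.0]
wrist_force: [0.3, -0.0, 0.5]
opening: 0.547
grasp_force: 61.5
```

Request:
arm_command(
  dp=[
    [0,0,0],
    [0,0,0],
    [0,0,0],
    [0,0,0],
    [0,0,0],
  ],
  turn=[
    [0,0,0],
    [0,0,0],
    [0,0,0],
    [0,0,0],
    [0,0,0],
  ],
  jaw=[0,0,0,0,0],
)

```text
time_s: 10.82
eef_pos: [0.6245, -0.0609, 0.2259]
eef_rot: [-0.0, 0.408, 0.913, -0.0]
wrist_force: [0.5, 0.8, -0.9]
opening: 0.546
grasp_force: 61.5
```

Run:
```python
from h import *
st(); a=snap("side","pics/s5.png")
cv2.imwrite("pics/c5.png",cv2.resize(a[200:370,270:440],None,fx=3.5,fy=3.5,interpolation=2))
```

```text
t 10.82 [ 0.624 -0.061  0.226] F [ 0.474  0.795 -0.925] op 0.546 g 61.5 q [-0.286  0.3    1.473  0.     1.369 -1.015]
```

View pics/c5.png

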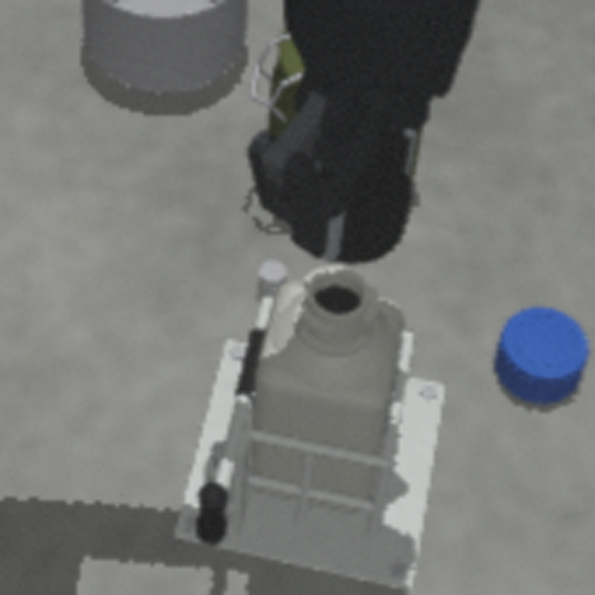

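The neck is open at crop (338,295) and the gripper holds the cap above it. The bottle stands upright in the rack and the keeper is shut with its knob at (211,512).

```bash
python3 -c "from bench import *; print(hand_in())"
```

```text
the job is handed in; nothing more can be done
None
```

The job is handed in, with no verdict shown: the keeper is shut in its catch, and the cap was pressed, twisted off and is now held about 6 cm above the open neck, with the bottle upright in the rack.

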